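Shut the flaps of a packed cheese carton

TASK

The white carton is packed and its far inner flap is already down. Push the near inner flap down flat first, and only then push the right and the left outer flap down flat over it, in either order, so that the carton is fully shut. Only push with the fingertips: do not lift, tip or shove the carton out of place, and leave the other things on the table as they are.

Things in the scene. Friction and masses are not known exactly. Their poses are not given: they have to be found in the camera images.
- carton: White card carton, 326x296 mm in plan, walls 178 mm high, shut flaps at 179 to 187 mm; about 4 kg with the four cheeses fixed in it, loose on the table. Origin: centre of its underside. Own z up, own +y roughly to the robot (near side), own +x roughly to the robot's left. Walls at own y = +-148 (near, far) and x = +-162 mm (left, right). Its far inner flap is shut and fixed.
- carton_flap2 (a joint): Hinge of the near inner flap (140 mm from hinge to free edge, 310 mm wide, 4 mm thick card). rad: 0 = flat and shut, 1.57 = upright, more = leaning outward (stop at 3.3). Stiff: the flap stays about where it is left, nearly down to flat; about 1 N moves it; no spring.
- carton_flap0 (a joint): Hinge of the right outer flap (140 mm from hinge to free edge, 280 mm wide, 4 mm thick card). rad: 0 = flat and shut, 1.57 = upright, more = leaning outward (stop at 3.3). Stiff: the flap stays about where it is left, nearly down to flat; about 1 N moves it; no spring.
- carton_flap1 (a joint): Hinge of the left outer flap (140 mm from hinge to free edge, 280 mm wide, 4 mm thick card). rad: 0 = flat and shut, 1.57 = upright, more = leaning outward (stop at 1.62). Stiff: the flap stays about where it is left, nearly down to flat; about 1 N moves it; no spring.
- near_hinge (a point): Hinge line of the near inner flap, along the carton's own x. Origin at the middle of the hinge line, 179 mm above the table; fixed to the carton and with the carton's axes.
- right_hinge (a point): Hinge line of the right outer flap, along the carton's own y. Origin at the middle of the hinge line, 183 mm above the table; fixed to the carton and with the carton's axes.
- left_hinge (a point): Hinge line of the left outer flap, along the carton's own y. Origin at the middle of the hinge line, 183 mm above the table; fixed to the carton and with the carton's axes.
- near_edge (a point): Middle of the free edge of the near inner flap, in the middle of the card's thickness; moves with the flap.
- right_edge (a point): Middle of the free edge of the right outer flap, in the middle of the card's thickness; moves with the flap.
- left_edge (a point): Middle of the free edge of the left outer flap, in the middle of the card's thickness; moves with the flap.
- dispenser: Grey desk tape dispenser with a roll of brown tape, 175x83x76 mm, right of the carton; loose; origin at the centre of its underside. A bystander.
- cheese_r: Yellow drop-shaped cheese with a paper band, 119x119x146 mm, stands right of the carton's near side; loose; origin at the centre of its underside. A bystander.
- cheese_l: Yellow drop-shaped cheese with a paper band, 119x119x138 mm, stands left of the carton's near side; loose; origin at the centre of its underside. A bystander.
- roll: Roll of white labels, 66x66x52 mm, left of the carton; loose; origin at the centre of its underside. A bystander.
- stamp: Black date stamp with a red handle, 36x62x91 mm, right of the carton; loose; origin at the centre of its underside. A bystander.
- weight: Silver scale weight with a knob, 47x47x60 mm, left of the carton; loose; origin at the centre of its underside. A bystander.

How it is judged:
On the way:
1. the near inner flap is pushed flat (within 0.15 rad) while both outer flaps still stand open (beyond 1.1 rad) (value of joint carton_flap2 below 0.15 rad and value of joint each of carton_flap0, carton_flap1 above 1.1 rad), for 0.2 s.
At the end, for the whole second after the job is handed in: The near inner and both outer flaps lie flat (each hinge below 0.15 rad); the carton stands level and at rest on the table, within 40 mm of where it was (value of joint each of carton_flap2, carton_flap0, carton_flap1 below 0.15 rad and angle between carton's own z axis and vertical below 0.03 rad and height (world z) of carton below 0.008 m and distance of carton from where it was at the start of the episode below 0.04 m and linear speed of carton below 0.02 m/s); the robot touches nothing.
It fails at once if the carton is lifted more than 15 mm, tipped more than 0.12 rad or shoved more than 40 mm (height (world z) of carton above 0.015 m or angle between carton's own z axis and vertical above 0.12 rad or distance of carton from where it was at the start of the episode above 0.04 m).
It fails at once if an outer flap is pushed down (below 0.6 rad) while the near inner flap still stands open (above 0.5 rad) (value of joint carton_flap2 above 0.5 rad and value of joint any of carton_flap0, carton_flap1 below 0.6 rad).
It fails at once if another thing on the table is moved more than 25 mm or knocked over (distance of any of dispenser, cheese_r, cheese_l, roll, stamp, weight from where it was at the start of the episode above 0.025 m or angle between any of dispenser, cheese_r, cheese_l, roll, stamp, weight's own z axis and vertical above 0.3 rad).
It also fails if it takes over 64 s, if anything falls off the work surface, if the arm or the gripper's body presses on something with over 40 N, if the wrist force passes 120 N, or if a joint passes its speed limit or range.

ROBOT

A 7-joint arm with a two-finger parallel gripper is mounted at the origin on a cart in front of the work surface, level with it; the furniture and walls round the work are solid. World frame = base frame: x ahead of the robot, y to its left, z up, the work surface at z = 0. Lengths are in m, angles in rad, forces in N, time in s.
With the tool pointing down it reaches from about 0.425 to 0.875 m from the base axis. Payload 4.7 kg.
Tool frame: the origin (TCP) lies midway between the tips of the shut fingers; the grasp point (between the pads) lies 19 mm behind it; z points along the fingers, y is the direction in which the jaws open and shut (so a half turn about z gives the same grasp; the last joint's range is limited). The gripper opens to 87 mm and grips with 3 to 60 N. Pads are 19 mm wide; open, the fingers measure 117 mm over their backs; the gripper's body (75 mm by 190 mm) begins 51 mm behind the grasp point.
Start: joints at [-1.158, 0.321, -0.07, 1.45, 0.023, 1.371, -0.057], TCP at [0.252, 0.599, 0.223] pointing down, gripper open.
Joint ranges: [-2.86, 2.86], [-0.3, 2.09], [-1.38, 1.24], [0.06, 2.45], [-1.56, 4.7], [0.09, 2.05], [-2.69, 2.69]. Speed limits (rad/s): [2.57, 2.57, 3.14, 3.14, 3.14, 3.14, 3.14].

INTERFACE

Orientations are given as a rotation vector (axis times angle).
In Python, from bench import get_state, eyes, job gives the robot as it stands. The module is installed in compiled form; this text tells all that it offers.
- The arm moves only by the shell command python3 -m jog 'ROWS' [FORCE]. ROWS is JSON, a list that holds one entry, the list of rows, each a list of 5 numbers: the opening, from 0 (shut) to 1 (fully open), then the shift along the tool's x, y, z in units of 40 mm (1.0 is 40 mm), then the turn about the tool's z in units of 5 degrees (1.0 is 5 degrees). In form: [[[jaw, dx, dy, dz, turn], ...]]. A call has 1 to 10 rows; each row shifts and turns the commanded pose from where the row before left it, along the tool's axes as they then stand; what a row does not reach is not made up. A row lasts 1/8 s, in which the tool goes at most 62.5 mm and 10.7 degrees, less where a joint would pass 70% of its speed; a pose out of reach is approached as far as the arm can. A call is refused whole if a number of a shift passes 1 or a number of a turn 1, either way. A call with a gripper value outside its range is refused whole. The fingers move at their own pace and stop on an object; FORCE is the grip in N (left out, the last holds). Time passes only in rows, so rows that do not move let the fingers close. It gives the time, the measured TCP pose, the force and the opening at its end, in the units of the state.
- get_state(): the state, without advancing time (a new reading comes with each control period).
- eyes.get_image(name): name is "scene" or "top" or "wrist"; returns (picture, depth): 384x512x3 uint8, red, green, blue; 384x512 float32, m along the optical axis (not along the pixel's ray), 0 where there is no reading.
- eyes.camera_params(name): a dict with "camera_matrix" (3x3 intrinsics, pixels), "pose" (4x4, takes a point from camera to world coordinates); the wrist camera has in their place "mount" (4x4, takes a point from camera to tool coordinates, whose origin is the TCP and whose axes are the flange's). Camera axes: x right, y down, z forward; pixel columns grow to the right and rows downward; lengths in m; the calibration is good to about 2 mm. A picture is of the moment at which its call begins: read the wrist's pose just before it. camera_params takes no time and is no camera call.
- job.close_job(): hands the job in, once; it reports no verdict.
The state is a dict: "time": time; "joint_positions": joint angles; "qd": joint speeds; "joint_torque": joint torques, N m; "position": TCP position; "tool_rot": TCP orientation; "ft_force": force on the tool from outside, world axes, zero at the start; "torque": the same for the moment, N m; "grip_width": opening from 0.0 (shut) to 1.0 (fully open).
Only numpy, scipy, OpenCV 4.12 (cv2) and the standard library are available. Lean on these libraries where they do the work, as an engineer would, in place of code of your own. Each camera call takes 0.05 s, during which the arm holds its last target. There are 200 camera calls.

## Working session

There is one attempt and no reset: what is moved stays moved. The work goes in short steps, Python scripts to look and compute and a shell command to move; the robot and the scene stay as the last step left them, time stands still between calls to the robot, and variables do not carry over. Pictures are saved under pics/ and viewed, about 8 in all and at most 12, crops included, and the job is handed in when it is done.

```bash
mkdir -p pics
cat > h.py <<'E'
import numpy as np, cv2
from bench import get_state, eyes, job
from scipy.spatial.transform import Rotation as R
def cam(n):
    p=eyes.camera_params(n); im,d=eyes.get_image(n); return im,d,np.array(p["camera_matrix"]),np.array(p["pose"])
def cloud(d,K,T):
    v,u=np.mgrid[:d.shape[0],:d.shape[1]]
    P=np.stack([(u-K[0,2])/K[0,0]*d,(v-K[1,2])/K[1,1]*d,d],-1)
    return P@T[:3,:3].T+T[:3,3]
E
python3 - <<'E'
from h import *
s=get_state(); print(s)
for n in("scene","top"):
    im,d,K,T=cam(n); np.savez(n+".npz",im=im,d=d,K=K,T=T); print(n,T.round(3).tolist(),K.tolist())
a=np.load("scene.npz")["im"];b=np.load("top.npz")["im"]
cv2.imwrite("pics/s0.png",a[:,:,::-1]);cv2.imwrite("pics/t0.png",b[:,:,::-1])
E
```

```text
{'time': 0.0, 'joint_positions': array([-1.15787773,  0.32183921, -0.07007827,  1.45168343,  0.0225864 ,
        1.37078393, -0.05689797]), 'qd': array([-5.34397267e-04,  1.52158043e-03,  5.05127112e-05, -3.05775149e-04,
       -6.24415501e-04,  3.05820486e-04,  2.44433130e-04]), 'joint_torque': array([ 8.25380466e-04, -4.91289139e+01, -4.03392361e-01, -3.12528312e+01,
       -6.38298341e-02,  4.39305918e-02,  1.84798878e-04]), 'position': array([0.25224432, 0.59845806, 0.22144669]), 'tool_rot': array([-6.22223393e-01, -3.07905369e+00,  2.99084292e-03]), 'ft_force': array([ 1.04701198, -0.34513   , -0.30541572]), 'torque': array([-0.00981028, -0.01657827,  0.00157789]), 'grip_width': 1.0012105299386003}
scene [[0.583, -0.595, 0.553, -0.247], [-0.812, -0.415, 0.41, -0.551], [-0.015, -0.688, -0.725, 1.134], [0.0, 0.0, 0.0, 1.0]] [[361.99544576644115, 0.0, 256.86365534563777], [0.0, 361.99544576644115, 194.95059444833902], [0.0, 0.0, 1.0]]
top [[0.006, -0.985, 0.171, 0.317], [-1.0, -0.005, 0.011, 0.011], [-0.01, -0.171, -0.985, 1.188], [0.0, 0.0, 0.0, 1.0]] [[357.96941471110415, 0.0, 255.34265175021625], [0.0, 357.96941471110415, 189.68927430443645], [0.0, 0.0, 1.0]]
```

View pics/s0.png

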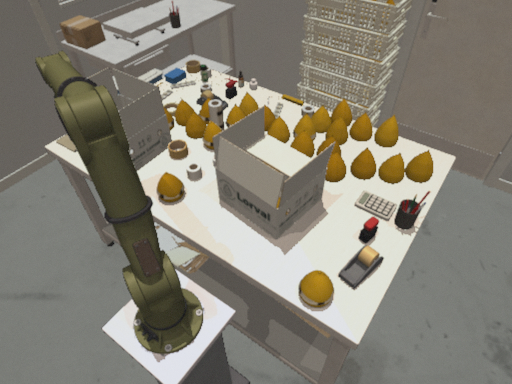

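View pics/t0.png

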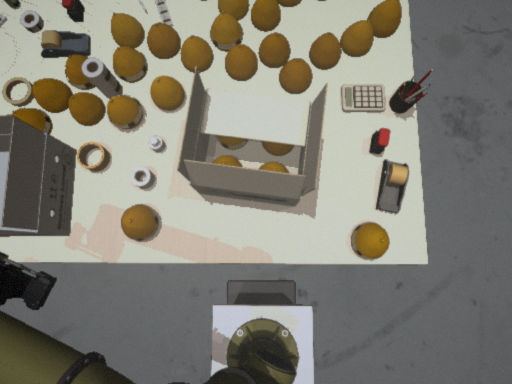

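The carton stands at about (250,150) in the top view. Its near flap strip runs from (187,165) to (303,178), the left flap is at (192,110) and the right flap at (318,130). Next I measure the flap planes from depth.

Run:
```python
from h import *
for n in("top","scene"):
    z=np.load(n+".npz"); P=cloud(z["d"],z["K"],z["T"])
    pts=dict(top=[(189,166),(302,178),(195,190),(297,201),(250,172),(250,182),(250,190),(250,196),(196,72),(182,150),(205,80),(325,86),(322,150),(304,178),(204,135),(296,150),(207,92),(305,100),(318,120),(312,130),(192,120),(371,240),(139,222),(142,177),(156,143),(380,140),(393,185),(310,190),(320,210)],
     scene=[(222,125),(275,178),(218,185),(272,228),(248,165),(265,115),(335,145),(322,190),(300,180),(290,190),(240,130)])[n]
    print(n)
    for u,v in pts: print((u,v),P[v,u].round(3), z["im"][v,u])
z=np.load("top.npz");P=cloud(z["d"],z["K"],z["T"])
im=z["im"];c=cv2.resize(im[50:230,150:430],None,fx=2.8,fy=2.8,interpolation=cv2.INTER_CUBIC)
cv2.imwrite("pics/t1.png",c[:,:,::-1])
```

```text
top
(189, 166) [0.536 0.194 0.283] [115 110  97]
(302, 178) [ 0.502 -0.097  0.299] [114 108  97]
(195, 190) [ 0.521  0.229 -0.003] [173 165 152]
(297, 201) [ 0.468 -0.102  0.123] [90 86 79]
(250, 172) [0.518 0.035 0.292] [112 105  92]
(250, 182) [0.502 0.036 0.241] [112 106  94]
(250, 190) [0.489 0.037 0.191] [113 107  97]
(250, 196) [0.487 0.04  0.091] [64 62 57]
(196, 72) [0.781 0.179 0.317] [90 83 74]
(182, 150) [0.568 0.206 0.319] [94 87 77]
(205, 80) [0.918 0.206 0.001] [200 203 185]
(325, 86) [ 0.747 -0.16   0.307] [121 113 100]
(322, 150) [ 0.662 -0.203 -0.   ] [166 161 148]
(304, 178) [ 0.501 -0.101  0.302] [110 106  94]
(204, 135) [0.683 0.188 0.094] [75 72 66]
(296, 150) [ 0.66  -0.113  0.005] [132 126 117]
(207, 92) [0.788 0.169 0.182] [153 145 130]
(305, 100) [ 0.847 -0.149 -0.007] [197 200 185]
(318, 120) [ 0.663 -0.144  0.28 ] [104  98  92]
(312, 130) [ 0.653 -0.135  0.229] [107 103  92]
(192, 120) [0.667 0.194 0.268] [79 77 70]
(371, 240) [ 0.354 -0.321  0.113] [155 116  23]
(139, 222) [0.403 0.374 0.108] [133  99  43]
(142, 177) [ 0.565  0.411 -0.002] [132 126 113]
(156, 143) [0.667 0.351 0.058] [135 129 124]
(380, 140) [ 0.67  -0.372  0.089] [165  58  54]
(393, 185) [ 0.539 -0.434  0.011] [63 62 57]
(310, 190) [ 0.475 -0.119  0.279] [93 87 76]
(320, 210) [ 0.455 -0.191  0.003] [203 206 195]
scene
(222, 125) [0.884 0.499 0.042] [43 36 30]
(275, 178) [ 0.5   -0.076  0.285] [141 134 122]
(218, 185) [0.51  0.208 0.082] [117 111 104]
(272, 228) [ 0.47  -0.088  0.053] [108 102  95]
(248, 165) [0.511 0.047 0.272] [141 135 123]
(265, 115) [1.018 0.325 0.094] [141 101  23]
(335, 145) [ 1.007 -0.071  0.09 ] [137 100  19]
(322, 190) [ 0.756 -0.146  0.052] [113 107 100]
(300, 180) [ 0.575 -0.132  0.246] [99 95 90]
(290, 190) [ 0.524 -0.124  0.234] [98 93 85]
(240, 130) [0.66  0.197 0.272] [106 102  93]
```

View pics/t1.png

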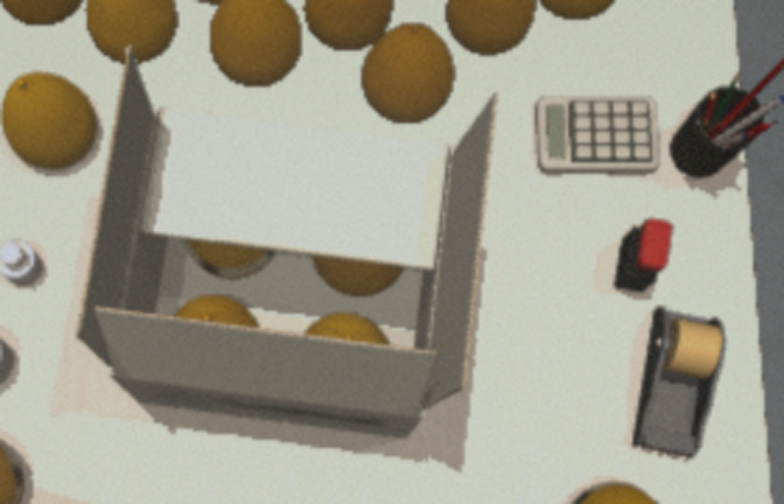

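```bash
cat >> h.py <<'E'
def go(target,yaw=None,pos=None):
    "units to shift (turn last) from the measured pose; yaw=world angle of tool y, deg"
    s=get_state(); M=R.from_rotvec(s["tool_rot"]).as_matrix()
    d=M.T@(np.array(target)-s["position"])/.04
    y=np.degrees(np.arctan2(M[1,1],M[0,1])); print("t",round(s["time"],2),"pos",s["position"].round(4),"yaw",y.round(1),"F",s["ft_force"].round(1),"shift units",d.round(2), "turn units", None if yaw is None else round((y-yaw)/5,2))
E
python3 - <<'E'
from h import *
z=np.load("top.npz");P=cloud(z["d"],z["K"],z["T"]).reshape(-1,3)
z=np.load("scene.npz");P=np.vstack([P,cloud(z["d"],z["K"],z["T"]).reshape(-1,3)])
a=np.radians(6.7); f=np.array([np.cos(a),-np.sin(a)]);l=np.array([np.sin(a),np.cos(a)])
C=np.array([.634,.021])
u=(P[:,:2]-C)@f; v=(P[:,:2]-C)@l; h=P[:,2]
def show(n,m,dep,ind):
    A=np.c_[ind[m],h[m]-.18,np.ones(m.sum())]
    for _ in range(3):
        c=np.linalg.lstsq(A,dep[m],rcond=None)[0]; r=dep[m]-A@c; k=abs(r)<.008
        m2=np.zeros_like(m); m2[np.where(m)[0][k]]=True; m=m2; A=np.c_[ind[m],h[m]-.18,np.ones(m.sum())]
    print(n,m.sum(),"slope along",c[0].round(3),"lean",c[1].round(3),"at hinge",c[2].round(4),"top z",np.percentile(h[m],99).round(3),"ind range",np.percentile(ind[m],[1,99]).round(3))
show("near",(abs(u+.135)<.05)&(abs(v)<.14)&(h>.195)&(h<.33),u,v)
show("nearwall",(abs(u+.148)<.03)&(abs(v)<.15)&(h>.03)&(h<.17),u,v)
show("right",(abs(v+.165)<.04)&(abs(u)<.12)&(h>.2)&(h<.34),v,u)
show("left",(abs(v-.17)<.04)&(abs(u)<.12)&(h>.2)&(h<.34),v,u)
show("rightwall",(abs(v+.155)<.03)&(abs(u)<.13)&(h>.03)&(h<.16),v,u)
show("leftwall",(abs(v-.165)<.03)&(abs(u)<.13)&(h>.03)&(h<.16),v,u)
go([.45,.05,.42],83.3)
E
```

```text
near 4141 slope along 0.015 lean 0.279 at hinge -0.1496 top z 0.314 ind range [-0.137  0.137]
nearwall 1988 slope along 0.014 lean -0.0 at hinge -0.1486 top z 0.168 ind range [-0.147  0.147]
right 1851 slope along -0.014 lean -0.137 at hinge -0.1478 top z 0.322 ind range [-0.117  0.117]
left 1805 slope along -0.01 lean 0.013 at hinge 0.1741 top z 0.323 ind range [-0.112  0.118]
rightwall 964 slope along -0.015 lean 0.002 at hinge -0.1483 top z 0.159 ind range [-0.128  0.126]
leftwall 255 slope along -0.014 lean 0.0 at hinge 0.1724 top z 0.158 ind range [-0.064  0.109]
t 0.1 pos [0.2522 0.5985 0.2215] yaw 67.2 F [-0.8  0.2  0.5] shift units [ -9.88 -10.73  -4.94] turn units -3.23
```

```bash
python3 -m jog '[[[0,0,0,-1,-0.6],[0,0,0,-1,-0.6],[0,0,0,-1,-0.6],[0,0,0,-1,-0.6],[0,0,0,-0.9,-0.6],[0,0,0,0,0],[0,0,0,0,0]]]' 20
cat >> h.py <<'E'
C=np.array([.6355,.0334]);a=np.radians(7.5); f=np.array([np.cos(a),-np.sin(a)]);l=np.array([np.sin(a),np.cos(a)])
def own(u,v,z): "u to far, v to left, from the carton centre"; return np.r_[C+u*f+v*l,z]
def me(): p=get_state()["position"]; return "own u,v,z",((p[:2]-C)@f).round(3),((p[:2]-C)@l).round(3),p[2].round(3)
E
python3 -c "
from h import *
go(own(-.185,0,.41),82.5);print(own(-.185,0,.41))"
```

```text
time: 0.98
position: [0.2524, 0.5988, 0.4173]
tool_rot: [-0.216, -3.134, 0.003]
ft_force: [0.5, 0.1, -1.0]
grip_width: 0.288
t 0.97 pos [0.2524 0.5988 0.4173] yaw 82.1 F [ 0.5  0.1 -1. ] shift units [ -6.8  -12.72   0.2 ] turn units -0.07
[0.4520827  0.05754735 0.41      ]
```

```bash
python3 -m jog '[[[0,-0.5,-0.9,0,0],[0,-0.5,-0.9,0,0],[0,-0.5,-0.9,0,0],[0,-0.5,-0.9,0,0],[0,-0.5,-0.9,0,0],[0,-0.5,-0.9,0,0],[0,-0.5,-0.9,0,0],[0,-0.5,-0.9,0,0],[0,-0.5,-0.9,0,0],[0,-0.5,-0.9,0,0]]]'
python3 -m jog '[[[0,-0.5,-0.9,0,0],[0,-0.5,-0.9,0,0],[0,-0.4,-1,0,0],[0,-0.4,-0.9,0,0],[0,0,0,0,0],[0,0,0,0,0]]]'
python3 -c "
from h import *
go(own(-.185,0,.28),82.5);print(me())"
```

```text
time: 2.22
position: [0.4012, 0.2134, 0.4167]
tool_rot: [-0.215, -3.132, 0.003]
ft_force: [0.8, -0.2, -0.0]
grip_width: 0.011
time: 2.98
position: [0.4519, 0.0593, 0.4174]
tool_rot: [-0.214, -3.132, 0.0]
ft_force: [-0.5, 1.1, -0.7]
grip_width: 0.004
t 2.98 pos [0.4519 0.0593 0.4174] yaw 82.2 F [-0.5  1.1 -0.7] shift units [-0.02 -0.04  3.43] turn units -0.06
('own u,v,z', np.float64(-0.185), np.float64(0.002), np.float64(0.417))
```

```bash
python3 -m jog '[[[0,0,0,1,0],[0,0,0,1,0],[0,0,0,1,0],[0,0,0,0.35,0],[0,-0.4,0,0,0],[0,-0.4,0,0,0],[0,-0.4,0,0,0],[0,-0.4,0,0,0],[0,0,0,0,0]]]'
python3 -m jog '[[[0,-0.35,0,0.2,0],[0,-0.35,0,0.2,0],[0,-0.3,0,0.3,0],[0,-0.3,0,0.3,0],[0,0,0,0,0]]]'
python3 -c "
from h import *
go(own(-.0525,0,.2135),82.5);print(me())
im,d,K,T=cam('scene');cv2.imwrite('pics/s1.png',cv2.resize(im[80:280,150:400],None,fx=2.4,fy=2.4)[:,:,::-1])"
```

```text
time: 4.1
position: [0.5171, 0.0494, 0.2844]
tool_rot: [-0.217, -3.134, 0.002]
ft_force: [-0.0, 0.2, 0.1]
grip_width: 0.004
time: 4.72
position: [0.5673, 0.0423, 0.2426]
tool_rot: [-0.216, -3.131, 0.003]
ft_force: [-1.0, -0.2, -0.2]
grip_width: 0.004
t 4.72 pos [0.5673 0.0423 0.2426] yaw 82.1 F [-1.  -0.2 -0.2] shift units [-0.41  0.01  0.73] turn units -0.08
('own u,v,z', np.float64(-0.069), np.float64(-0.0), np.float64(0.243))
```

View pics/s1.png

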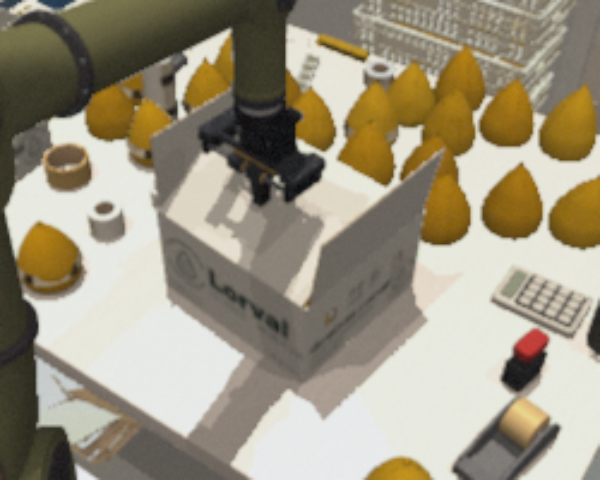

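The near flap, centred at about (240,230), is folding inward under the fingertips, and both outer flaps still stand. I carry on down to flat.

```bash
python3 -m jog '[[[0,-0.2,0,0.35,0],[0,-0.2,0,0.4,0],[0,-0.1,0,0.4,0],[0,0,0,0.4,0],[0,0,0,0.05,0],[0,0,0,0,0],[0,0,0,0,0]]]'
python3 -c "
from h import *
go(own(-.0525,0,.2135),82.5);print(me())"
```

```text
time: 5.65
position: [0.5875, 0.0399, 0.1824]
tool_rot: [0.215, 3.133, 0.002]
ft_force: [-4.4, 0.3, 11.6]
grip_width: 0.005
t 5.65 pos [0.5875 0.0399 0.1824] yaw 82.1 F [-4.4  0.3 11.6] shift units [ 0.1  -0.   -0.78] turn units -0.07
('own u,v,z', np.float64(-0.048), np.float64(0.0), np.float64(0.182))
```

Contact at z = 0.182 with 11.6 N means the flap is flat. I rise and check it with the top camera.

```bash
python3 -m jog '[[[0,0,0,0,0],[0,0,0,-0.5,0],[0,0,0,-1,0],[0,0,0,-1,0],[0,0,0,-1,0],[0,0,0,-1,0],[0,0,0,-1,0],[0,0,0,-0.3,0],[0,0,0,0,0]]]'
python3 -c "
from h import *
go(own(0.0,-.25,.41),82.5);print(me())
for n in ('top','scene'):
  im,d,K,T=cam(n);P=cloud(d,K,T).reshape(-1,3);q=P[:,:2]-C;u=q@f;v=q@l;h=P[:,2]
  m=(abs(v)<.13)&(u<-.02)&(u>-.14)&(h>.15)&(h<.32)
  print(n,m.sum(),np.percentile(h[m],[2,50,98]).round(3),np.polyfit(u[m],h[m],1).round(3))
cv2.imwrite('pics/s2.png',cv2.resize(im[80:280,150:400],None,fx=2.4,fy=2.4)[:,:,::-1])"
```

```text
time: 6.78
position: [0.5874, 0.04, 0.412]
tool_rot: [-0.215, -3.134, -0.0]
ft_force: [-0.8, 0.1, -0.3]
grip_width: 0.006
t 6.78 pos [0.5874 0.04   0.412 ] yaw 82.1 F [-0.8  0.1 -0.3] shift units [-1.25 -6.25  0.05] turn units -0.07
('own u,v,z', np.float64(-0.049), np.float64(0.0), np.float64(0.412))
top 880 [0.178 0.182 0.185] [-0.005  0.181]
scene 1400 [0.179 0.183 0.187] [-0.     0.183]
```

View pics/s2.png

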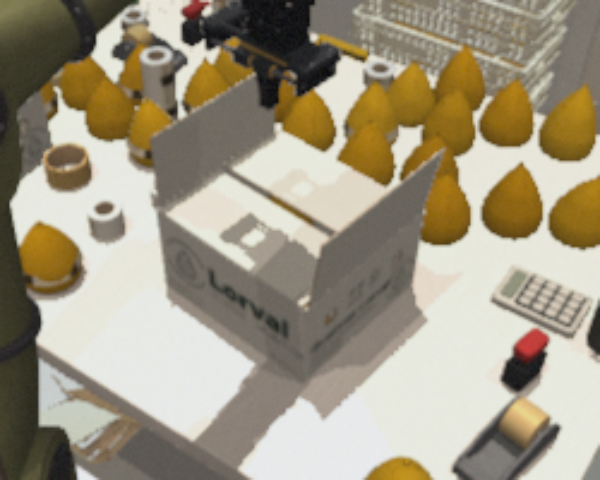

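The near flap lies flat (z 0.178–0.187, slope about 0) and both outer flaps still stand. I go for the right flap from outside.

```bash
python3 -m jog '[[[0,-0.2,-0.9,0,0],[0,-0.2,-0.9,0,0],[0,-0.2,-0.9,0,0],[0,-0.2,-0.9,0,0],[0,-0.2,-0.9,0,0],[0,-0.2,-0.9,0,0],[0,0,-0.9,0,0],[0,0,0,0,0]]]'
python3 -c "
from h import *
go(own(0.0,-.25,.286),82.5);print(me())"
```

```text
time: 7.88
position: [0.5984, -0.2202, 0.4106]
tool_rot: [-0.226, -3.13, 0.002]
ft_force: [0.1, 1.2, 0.3]
grip_width: 0.006
t 7.88 pos [ 0.5984 -0.2202  0.4106] yaw 81.8 F [0.1 1.2 0.3] shift units [-0.1   0.16  3.11] turn units -0.15
('own u,v,z', np.float64(-0.004), np.float64(-0.256), np.float64(0.411))
```

```bash
python3 -m jog '[[[0,0,0,1,0],[0,0,0,1,0],[0,0,0,1,0],[0,0,0.2,0.1,0],[0,0,0.4,0,0],[0,0,0.4,0,0],[0,0,0.4,0,0],[0,0,0.4,0,0],[0,0,0,0,0]]]'
python3 -c "
from h import *
go(own(0.0,-.139,.286),82.5);print(me())"
```

```text
time: 9.0
position: [0.6108, -0.1424, 0.2887]
tool_rot: [0.21, 3.134, 0.002]
ft_force: [0.1, -0.1, -0.3]
grip_width: 0.003
t 9.0 pos [ 0.6108 -0.1424  0.2887] yaw 82.3 F [ 0.1 -0.1 -0.3] shift units [-0.04  0.96  0.07] turn units -0.03
('own u,v,z', np.float64(-0.002), np.float64(-0.178), np.float64(0.289))
```

```bash
python3 -m jog '[[[0,0,0.3,0,0],[0,0,0.35,0.05,0],[0,0,0.35,0.05,0],[0,0,0.35,0.2,0],[0,0,0.35,0.2,0],[0,0,0.3,0.3,0],[0,0,0.3,0.3,0],[0,0,0,0,0]]]'
python3 -c "
from h import *
go(own(0.0,-.072,.2175),82.5);print(me())
im,d,K,T=cam('scene');cv2.imwrite('pics/s3.png',cv2.resize(im[80:280,150:400],None,fx=2.4,fy=2.4)[:,:,::-1])"
```

```text
time: 10.0
position: [0.6221, -0.0518, 0.2427]
tool_rot: [-0.211, -3.131, -0.001]
ft_force: [-0.9, 0.4, 0.2]
grip_width: 0.005
t 10.0 pos [ 0.6221 -0.0518  0.2427] yaw 82.3 F [-0.9  0.4  0.2] shift units [-0.05  0.35  0.63] turn units -0.04
('own u,v,z', np.float64(-0.002), np.float64(-0.086), np.float64(0.243))
```

View pics/s3.png

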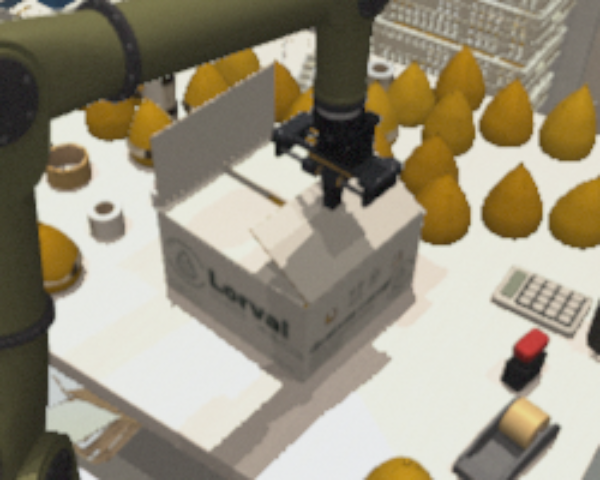

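The right flap, at about (320,230), is folding over under the fingers. I finish it, rise and move over to the left side.

```bash
python3 -m jog '[[[0,0,0.2,0.35,0],[0,0,0.2,0.4,0],[0,0,0.1,0.4,0],[0,0,0,0.3,0],[0,0,0,0.05,0],[0,0,0,0,0],[0,0,0,0,0]]]'
python3 -m jog '[[[0,0,0,-0.5,0],[0,0,0,-1,0],[0,0,0,-1,0],[0,0,0,-1,0],[0,0,0,-1,0],[0,0,0,-1,0],[0,0,0,-0.3,0],[0,0,0,0,0]]]'
python3 -c "
from h import *
go(own(0.0,.25,.41),82.5);print(me())"
```

```text
time: 10.92
position: [0.6253, -0.0327, 0.1871]
tool_rot: [0.214, 3.134, 0.005]
ft_force: [-6.3, 2.4, 14.9]
grip_width: 0.009
time: 11.92
position: [0.6257, -0.0343, 0.4167]
tool_rot: [0.216, 3.133, -0.0]
ft_force: [-0.5, -0.8, -0.8]
grip_width: 0.003
t 11.93 pos [ 0.6257 -0.0343  0.4167] yaw 82.1 F [-0.5 -0.8 -0.8] shift units [0.03 7.96 0.16] turn units -0.08
('own u,v,z', np.float64(-0.001), np.float64(-0.068), np.float64(0.417))
```

```bash
python3 -m jog '[[[0,0,0.9,0,0],[0,0,0.9,0,0],[0,0,0.9,0,0],[0,0,0.9,0,0],[0,0,0.9,0,0],[0,0,0.9,0,0],[0,0,0.9,0,0],[0,0,0.9,0,0],[0,0,0.8,0,0],[0,0,0,0,0]]]'
python3 -m jog '[[[0,0,0,1,0],[0,0,0,1,0],[0,0,0,1,0],[0,0,0,0.2,0],[0,0,-0.4,0,0],[0,0,-0.4,0,0],[0,0,-0.4,0,0],[0,0,-0.4,0,0],[0,0,0,0,0]]]'
python3 -c "
from h import *
go(own(0.0,.139,.286),82.5);print(me())"
```

```text
time: 13.18
position: [0.6684, 0.2868, 0.4126]
tool_rot: [-0.207, -3.13, 0.002]
ft_force: [-0.8, 0.2, -0.4]
grip_width: 0.003
time: 14.3
position: [0.6609, 0.2171, 0.2896]
tool_rot: [0.22, 3.133, 0.0]
ft_force: [-1.3, 0.5, 0.9]
grip_width: 0.007
t 14.3 pos [0.6609 0.2171 0.2896] yaw 82.0 F [-1.3  0.5  0.9] shift units [ 0.02 -1.16  0.09] turn units -0.11
('own u,v,z', np.float64(0.001), np.float64(0.185), np.float64(0.29))
```

```bash
python3 -m jog '[[[0,0,-0.4,0,0],[0,0,-0.4,0.05,0],[0,0,-0.4,0.05,0],[0,0,-0.35,0.2,0],[0,0,-0.35,0.2,0],[0,0,-0.3,0.3,0],[0,0,-0.3,0.3,0],[0,0,0,0,0]]]'
python3 -c "
from h import *
go(own(0.0,.072,.2175),82.5);print(me())"
python3 -m jog '[[[0,0,-0.2,0.35,0],[0,0,-0.2,0.4,0],[0,0,-0.1,0.4,0],[0,0,0,0.3,0],[0,0,0,0.05,0],[0,0,0,0,0],[0,0,0,0,0]]]'
python3 -m jog '[[[0,0,0,-0.5,0],[0,0,0,-1,0],[0,0,0,-1,0],[0,0,0,-1,0],[0,0,0,-1,0],[0,0,0.9,-1,0],[0,0,0.9,-0.3,0],[0,0,0.9,0,0],[0,0,0.9,0,0],[0,0,0,0,0]]]'
python3 -c "
from h import *
print(me())
for n in ('top','scene'):
  im,d,K,T=cam(n);P=cloud(d,K,T).reshape(-1,3);q=P[:,:2]-C;u=q@f;v=q@l;h=P[:,2]
  for k,m in dict(left=(v>.03)&(v<.15),right=(v<-.03)&(v>-.15)).items():
    m=m&(abs(u)<.13)&(h>.15)&(h<.34)
    print(n,k,m.sum(),np.percentile(h[m],[2,50,98]).round(3),np.polyfit(v[m],h[m],1).round(3))
  m=(h>.176)&(h<.195)&(abs(u)<.2)&(abs(v)<.2);print('extent u',np.percentile(u[m],[.5,99.5]).round(3),'v',np.percentile(v[m],[.5,99.5]).round(3))
  cv2.imwrite('pics/%s4.png'%n,im[:,:,::-1])"
```

```text
time: 15.3
position: [0.6459, 0.1189, 0.2429]
tool_rot: [-0.218, -3.131, 0.002]
ft_force: [0.2, 0.1, 1.0]
grip_width: 0.001
t 15.3 pos [0.6459 0.1189 0.2429] yaw 82.0 F [0.2 0.1 1. ] shift units [-0.02 -0.35  0.64] turn units -0.09
('own u,v,z', np.float64(-0.001), np.float64(0.086), np.float64(0.243))
time: 16.18
position: [0.6438, 0.0998, 0.1872]
tool_rot: [0.216, 3.134, -0.0]
ft_force: [-6.4, -2.2, 14.4]
grip_width: 0.001
time: 17.42
position: [0.6633, 0.2483, 0.415]
tool_rot: [-0.205, -3.133, -0.001]
ft_force: [0.1, -0.6, -0.2]
grip_width: 0.003
('own u,v,z', np.float64(-0.001), np.float64(0.217), np.float64(0.415))
top left 3512 [0.183 0.187 0.19 ] [0.001 0.187]
top right 3569 [0.183 0.187 0.19 ] [0.001 0.187]
extent u [-0.147  0.145] v [-0.159  0.162]
scene left 1261 [0.183 0.187 0.191] [0.004 0.187]
scene right 1503 [0.183 0.187 0.191] [0.004 0.188]
extent u [-0.15   0.144] v [-0.162  0.161]
```

View pics/scene4.png

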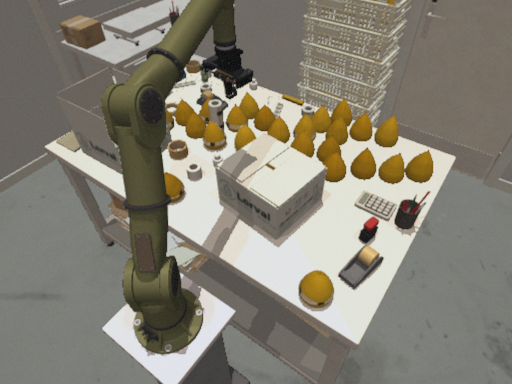

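View pics/top4.png

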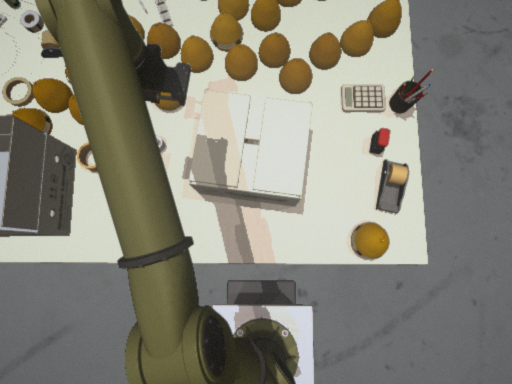

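The carton at (250,145) in the top view is fully shut and in its place. The bystanders I can see are undisturbed, and the robot is clear, so I hand in.

```bash
python3 -c "
from h import *
job.close_job()"
```

```text
the job is handed in; nothing more can be done
```

The carton is fully shut and the job is handed in at about 17.5 s of robot time. I pushed the near inner flap flat first, then the right outer flap, then the left, using only the closed fingertips.

- **Flaps:** The last depth checks from both cameras put the outer flaps level at about 187 mm, with slope 0.004 or less. The near inner flap measured 178–187 mm with almost no slope, while both outer flaps still stood. I did not re-measure it once it was covered.
- **Carton and forces:** The carton's edges agreed with its starting place to a few millimetres. The wrist readings I took stayed below about 17 N.
- **Bystanders:** Those in view looked unmoved, but I judged this from the pictures only. In the last top view the arm hid part of the left side, including the weight and the label roll.
- **Disagreements:** No check failed or disagreed, and no verdict was reported.

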